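# Stock a tea carton in its shelf lane

## Robot

A 6-joint arm with a two-finger parallel gripper is mounted at the origin on the work surface. World frame = base frame: x ahead of the robot, y to its left, z up, the work surface at z = 0. Lengths are in m, angles in rad, forces in N, time in s.
With the tool pointing down it reaches from about 0.275 to 0.75 m from the base axis. Payload 10.2 kg.
Tool frame: the origin (TCP) lies on the mounting face of the last link; the fingertips stand bot.tips_ahead ahead of it and the grasp point (between the pads) lies 155 mm ahead of it (bot.tips_ahead is the distance from the TCP to the fingertips, in m); z points along the fingers, y is the direction in which the jaws open and shut (so a half turn about z gives the same grasp; the last joint's range is limited). The gripper opens to 85 mm and grips with 20 to 120 N. Pads are 22 mm wide; open, the fingers measure 114 mm over their backs; the gripper's body (76 mm by 85 mm) begins 54 mm behind the grasp point. The pads swing forward as they close: fully open they stand 13 mm farther back than shut.
Start: joints at [-1.392, 0.313, 1.498, -0, 1.331, -0.223], TCP at [0.205, -0.483, 0.405] pointing down, gripper open.
Joint ranges: [-2.94, 2.94], [-0.97, 2.17], [0.19, 2.56], [-1.23, 4.37], [0.02, 3.11], [-2.88, 2.88]. Speed limits (rad/s): [2.39, 2.39, 3.01, 3.14, 3.14, 3.14].

## Interface

Orientations are given as [roll, pitch, yaw] about the fixed x, y, z axes, in that order (R = Rz(yaw) Ry(pitch) Rx(roll)).
In Python, from workcell import sense, optics, ticket, bot gives the robot as it stands.
- The arm moves only by the tool send_rows, never from a script. Its argument "moves" is a list of rows, each a list of 3 entries, a list of its own where there are three numbers: the shift along the tool's x, y, z in m, then the turn, a rotation vector about the tool's x, y, z in degrees, then the closure, from 0 (fully open) to 1 (shut). In form: [[[tx, ty, tz], [wx, wy, wz], hand], ...]. A call has exactly 8 rows; each row is the pose to reach, as a shift and turn from the pose commanded when the call began, along the tool's axes at that moment; what a row does not reach only later rows make up. A row lasts 1/10 s, in which the tool goes at most 50 mm and 8.59 degrees, less where a joint would pass 70% of its speed; a pose out of reach is approached as far as the arm can. A call with a gripper value outside its range is refused whole. The fingers move at their own pace and stop on an object; "force" is the grip in N (left out, the last holds). Time passes only in rows, so rows that repeat a pose let the fingers close, or fill a call up. It gives the time, the measured TCP pose, the force and the opening at its end, in the units of the state.
- sense(): the state, without advancing time (a new reading comes with each control period).
- optics.snapshot(name): name is "scene" or "top" or "wrist"; returns the picture (420x560x3 uint8, red, green, blue); there is no depth.
- optics.calibration(name): a dict with "vertical_fov" (degrees; the focal length in pixels is half the picture's height over the tangent of half this angle, whatever the lens; pixels are square), "cx", "cy" (the principal point, pixels), "R" (3x3) and "t" (3): a world point X has camera coordinates R X + t; the wrist camera has in their place "hand_eye" (4x4, takes a point from camera to tool coordinates, whose origin is the TCP and whose axes are the flange's). Camera axes: x right, y down, z forward; pixel columns grow to the right and rows downward; lengths in m; the calibration is good to about 2 mm. A picture is of the moment at which its call begins: read the wrist's pose just before it. calibration takes no time and is no camera call.
- ticket.sign_off(): hands the job in, once; it reports no verdict.
The state is a dict: "clock": time; "qpos": joint angles; "joint_vel": joint speeds; "joint_torque": joint torques, N m; "tcp_pos": TCP position; "eef_rot": TCP orientation; "contact_force": force on the tool from outside, world axes, zero at the start; "torque": the same for the moment, N m; "opening": opening from 0.0 (shut) to 1.0 (fully open).
Only numpy, scipy, OpenCV 4.12 (cv2) and the standard library are available. Lean on these libraries where they do the work, as an engineer would, in place of code of your own. Each camera call takes 0.05 s, during which the arm holds its last target. There are 200 camera calls.

## Task

Push the green tea carton along the board and down the empty lane between its two dark metal guide rails until it is fully home against the wooden stop at the end, without the carton or the robot touching either rail. Only push it: keep it sliding flat on the board, never lift or tip it, then back away. Leave all the other goods as they stand.

Things in the scene. Friction and masses are not known exactly. Their poses are not given: they have to be found in the camera images.
- green_carton: dark green tea carton, cream label and gold stripe on top, 120 mm long (its x) x 92 wide (its y) x 56 high, 0.17 to 0.35 kg, closed, rigid; origin: centre of its underside. Lies flat on the open apron before the lane mouth, somewhat turned and off to one side, x axis roughly down the lane. Slides with ordinary friction and stays where it is left
- board: fixed plywood board, 15 mm thick, on the counter; spans x -225 to +215, y -78 to +202 mm. Origin: at counter height under the middle of the empty lane's mouth (board top 15 mm above). x points down the lane from the mouth (roughly world +y), y across it towards the robot. x below 0 is the open apron without rails. A second lane, centred on y = +124 mm, holds other goods
- rail_far: dark steel guide rail of the empty lane on the side farther from the robot, 200 x 10 x 24 mm high above the board, fixed to it; origin at the mouth end, mid-thickness, on the board's top (board y = -62 mm)
- rail_near: dark steel guide rail of the empty lane on the side nearer the robot, between the two lanes, same size; origin likewise (board y = +62 mm)
- lane_mouth (a point): point on the board's top in the middle of the empty lane's mouth (board x = 0, y = 0). The lane is 114 mm wide between its rails (board y -57 to +57 mm) and 200 mm long (board x 0 to 200 mm)
- lane_end (a point): point on the board's top at the foot of the fixed wooden stop's face, mid-lane (board x = 200 mm, y = 0). The stop is 40 mm high above the board; a carton fully home has its centre at board x = 140 mm
- yellow_carton: bystander: ochre-yellow tea carton of the same size, 120 x 92 x 56 mm, already stocked in the neighbouring lane (the one nearer the robot); origin at the centre of its underside
- pink_tin: bystander: small pink tin, 52 mm across, 58 mm high, in the neighbouring lane near its mouth; origin at the centre of its underside
- amber_jar: bystander: amber glass jar with black cap, 72 mm across, 110 mm high, on the counter to the robot's right; origin at the centre of its underside
- green_jar: bystander: green glass jar with brass cap, 68 mm across, 100 mm high, on the counter to the robot's left; origin at the centre of its underside
- mug: bystander: white mug, 80 mm across, 90 mm high, on the counter to the robot's left; origin at the centre of its underside
- sample_tray: bystander: wooden sample tray 160 x 110 x 45 mm with one divider, on the counter to the robot's right; origin at the centre of its underside
There are look-alikes about, which are no part of the job. Leave any blue or pink look-alike of the green_carton alone.

How it is judged:
By the outcome, as a careful person would: the job done as asked, in the order asked, and still so for the second after the job is handed in, with the robot touching nothing.
It also fails if it takes over 64 s, if anything falls off the work surface, if the arm or the gripper's body presses on something with over 40 N, if the wrist force passes 120 N, or if a joint passes its speed limit or range.

## Working session

There is one attempt and no reset: what is moved stays moved. The work goes in short steps, Python scripts to look and compute and a tool call to move; the robot and the scene stay as the last step left them, time stands still between calls to the robot, and variables do not carry over. Pictures are saved under pics/ and viewed, about 8 in all and at most 12, crops included, and the job is handed in when it is done.

Besides the shell and the picture viewer there is one more tool, called after "Emit:" by a JSON object that holds its "op" and its "data", one argument or row to a line. send_rows: Moves the arm, as the interface text tells. Its arguments: {"type":"object","properties":{"moves":{"type":"array"},"force":{"type":"number"}},"required":["moves"]}

```bash
mkdir -p pics
python3 - <<'E'
from workcell import sense, optics, ticket, bot
import cv2,numpy as np
print(sense(), bot.tips_ahead)
for n in("top","scene"):
    im=optics.snapshot(n); cv2.imwrite(f"pics/{n}0.png",im[:,:,::-1]); print(optics.calibration(n))
print(optics.calibration("wrist"))
E
```

```text
{'clock': 0.0, 'qpos': array([-1.39240833e+00,  3.13433543e-01,  1.49846958e+00, -3.05399082e-06,
        1.33100299e+00, -2.23397533e-01]), 'joint_vel': array([-7.20176034e-06, -1.16748942e-03,  1.61869007e-03, -3.28787551e-04,
       -1.09548758e-03,  1.40855942e-04]), 'joint_torque': array([-1.53231133e-03, -4.12270975e+01, -2.59744924e+01, -2.80651411e-04,
        4.14764945e-03, -3.01391663e-05]), 'tcp_pos': array([ 0.20528866, -0.48314666,  0.40413112]), 'eef_rot': array([-3.14031118e+00, -2.88095466e-04,  4.01786071e-01]), 'contact_force': array([ 0.2127182 , -0.01996034,  0.13359509]), 'torque': array([-0.04609302,  0.00942654,  0.05083214]), 'opening': 1.0005852728765008} 0.1734
{'vertical_fov': 45.698342305745804, 'cx': 284.74877042579027, 'cy': 222.5708663263049, 'R': array([[-0.00364242, -0.99993406, -0.01089064],
       [-0.98268253,  0.00559679, -0.18521266],
       [ 0.1852614 ,  0.01002742, -0.98263812]]), 't': array([0.00710033, 0.5290898 , 1.51340949])}
{'vertical_fov': 57.23680822300753, 'cx': 276.07553870695403, 'cy': 213.10162087528792, 'R': array([[-0.35254889,  0.93573907, -0.0100831 ],
       [ 0.53400592,  0.19232029, -0.82331682],
       [-0.76847053, -0.29564386, -0.56749251]]), 't': array([ 0.19960972, -0.24764893,  1.39161601])}
{'vertical_fov': 65.89703677708101, 'cx': 283.6019452092603, 'cy': 207.5963615666035, 'hand_eye': array([[ 7.30119748e-04, -9.65252393e-01, -2.61318359e-01,
         6.65064184e-02],
       [ 9.99999486e-01,  5.20840108e-04,  8.70115720e-04,
         2.87280750e-04],
       [-7.03776198e-04, -2.61318860e-01,  9.65252277e-01,
         2.99747065e-02],
       [ 0.00000000e+00,  0.00000000e+00,  0.00000000e+00,
         1.00000000e+00]])}
```

View pics/top0.png

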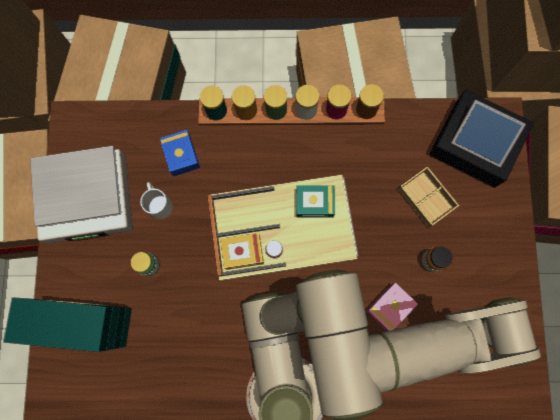

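View pics/scene0.png

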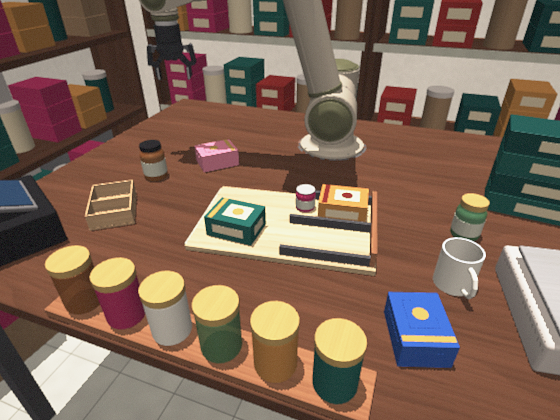

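The top view shows the dark green carton with cream label at (315,200), on the board's apron. The look-alikes are blue at (179,152) and pink at (393,306), both off the board. The empty lane lies between the dark rails at (245,193) and (250,230), with the stop at its left end. I'll confirm this in one enlarged crop.

Run:
```python
import cv2
im=cv2.imread("pics/top0.png")[168:283,203:363]
cv2.imwrite("pics/crop0.png",cv2.resize(im,None,fx=5,fy=5,interpolation=cv2.INTER_CUBIC))
```

```text
(no output)
```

View pics/crop0.png

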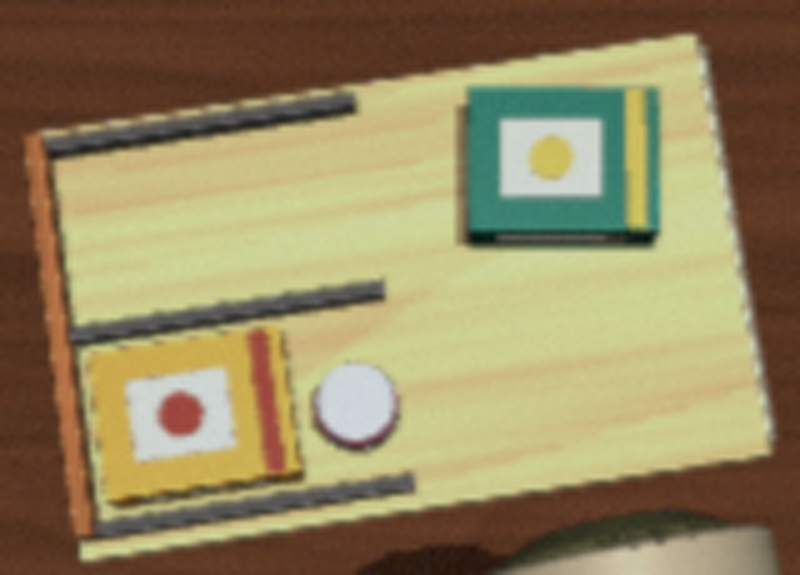

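```bash
cat > h.py <<'E'
import numpy as np
from scipy.optimize import least_squares
from workcell import sense, optics, ticket, bot
def proj(n,X):
    c=optics.calibration(n); f=210/np.tan(np.radians(c["vertical_fov"]/2))
    p=np.atleast_2d(X)@c["R"].T+c["t"]
    return np.c_[c["cx"]+f*p[:,0]/p[:,2], c["cy"]+f*p[:,1]/p[:,2]]
def unproj(n,uv,z):
    c=optics.calibration(n); f=210/np.tan(np.radians(c["vertical_fov"]/2))
    d=np.array([(uv[0]-c["cx"])/f,(uv[1]-c["cy"])/f,1])@c["R"]; o=-c["R"].T@c["t"]
    return o+d*(z-o[2])/d[2]
def place(p,P):
    P=np.atleast_2d(P); c,s=np.cos(p[2]),np.sin(p[2])
    return np.c_[p[0]+c*P[:,0]-s*P[:,1], p[1]+s*P[:,0]+c*P[:,1], P[:,2]]
def fit(n,P,uv,x0):
    r=least_squares(lambda p:(proj(n,place(p,P))-uv).ravel(),x0,x_scale=[.01,.01,.05])
    return r.x, np.abs(r.fun).max()
def inv(p,q):  # world pose q (x,y,yaw) -> frame p
    c,s=np.cos(p[2]),np.sin(p[2]); d=np.array(q[:2])-p[:2]
    return np.array([c*d[0]+s*d[1],-s*d[0]+c*d[1],q[2]-p[2]])
E
python3 - <<'E'
from h import *
cr=lambda L:np.array([203,168])+(np.array(L)-2)/5
P=np.array([[-.225,-.078,.015],[-.225,.202,.015],[.215,.202,.015],[0,-.067,.039],[0,.067,.039]])
uv=cr([[697,35],[773,452],[80,558],[355,96],[384,298]])
b,e=fit("top",P,uv,[.5,0,1.6])
# y axis towards robot: x~+y world, y~-x world -> yaw ~ +90deg
print("board",b,np.degrees(b[2]),e, proj("top",place(b,P))-uv)
C=np.array([[.06,-.046,.071],[-.06,-.046,.071],[-.06,.046,.071],[.06,.046,.071]])
g,e=fit("top",C,cr([[467,88],[660,88],[657,235],[470,232]]),[.6,-.05,1.6])
print("carton",g,np.degrees(g[2]),e)
r=inv(b,g); print("in board",r[:2]*1e3,np.degrees(r[2]))
np.save("b.npy",b)
im=optics.snapshot("wrist"); import cv2; cv2.imwrite("pics/w0.png",im[:,:,::-1])
E
```

```text
board [0.58449148 0.02994648 1.71764342] 98.41371853371832 0.8964447099076551 [[-0.34368038 -0.24001535]
 [-0.38096437  0.89644471]
 [ 0.1512153   0.77795956]
 [ 0.08183576 -0.89142743]
 [ 0.47899373 -0.58809196]]
carton [ 0.59714675 -0.09104754  1.55626368] 89.16734047279239 0.6756157330445376
in board [-121.54351858    5.18476576] -9.246378060925931
```

The carton measures at board (-122, +5) mm with yaw -9.2°, which fits the description. The plan is to push its rear face with two part-open fingers, keeping the tips above the rail tops. The path is an arc that straightens it before the mouth. First I'll go above it for a close look.

Emit:
{"op": "send_rows", "data": {
  "moves": [
    [[0.03,-0.01,0],[0,0,-5],0.3],
    [[0.07,-0.024,0],[0,0,-10],0.3],
    [[0.11,-0.038,0],[0,0,-16],0.3],
    [[0.15,-0.052,0],[0,0,-22],0.3],
    [[0.19,-0.066,0],[0,0,-28],0.3],
    [[0.23,-0.08,0],[0,0,-33],0.3],
    [[0.25,-0.086,0],[0,0,-33],0.3],
    [[0.25,-0.086,0],[0,0,-33],0.3]
  ]
}}

```text
clock: 0.95
tcp_pos: [0.4032, -0.3046, 0.4045]
eef_rot: [-3.141, -0.0, 0.981]
contact_force: [-0.6, -0.9, -0.3]
opening: 0.696
```

Emit:
{"op": "send_rows", "data": {
  "moves": [
    [[0.03,0.008,0],[0,0,-5],0.3],
    [[0.07,0.018,0],[0,0,-10],0.3],
    [[0.11,0.028,0],[0,0,-16],0.3],
    [[0.15,0.038,0],[0,0,-22],0.3],
    [[0.19,0.048,0],[0,0,-28],0.3],
    [[0.23,0.058,0],[0,0,-33],0.3],
    [[0.253,0.064,0],[0,0,-33],0.3],
    [[0.253,0.064,0],[0,0,-33],0.3]
  ]
}}

```text
clock: 1.75
tcp_pos: [0.5974, -0.1312, 0.4039]
eef_rot: [-3.141, -0.001, 1.556]
contact_force: [-0.5, -0.4, 0.9]
opening: 0.694
```

Run:
```python
from h import *
import cv2
s=sense(); print(s["tcp_pos"],s["eef_rot"],s["opening"])
im=optics.snapshot("wrist"); cv2.imwrite("pics/w1.png",cv2.resize(im[:,:,::-1],(800,600),interpolation=cv2.INTER_CUBIC))
np.save("s1.npy",np.r_[s["tcp_pos"],s["eef_rot"]])
```

```text
[ 0.5973832  -0.1312281   0.40387202] [-3.14091518e+00 -5.12999014e-04  1.55582336e+00] 0.6940221717536287
```

View pics/w1.png

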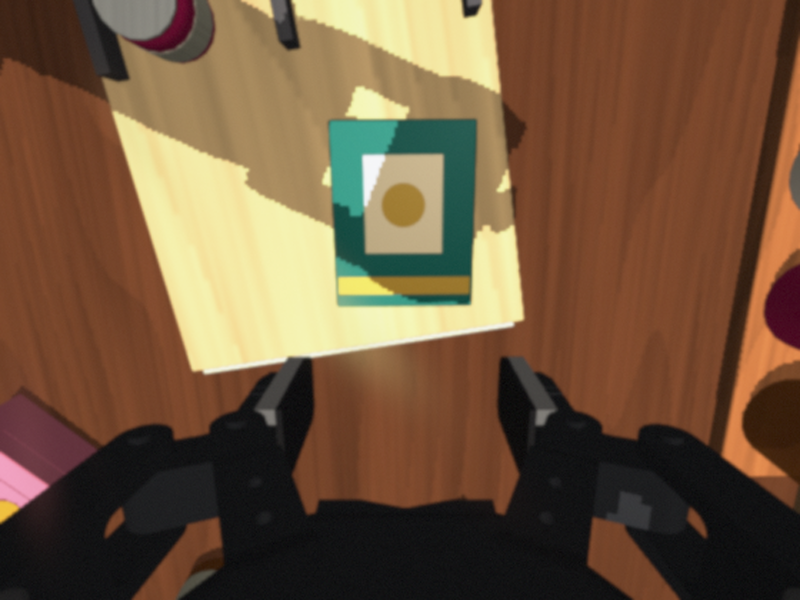

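```bash
cat >> h.py <<'E'
from scipy.spatial.transform import Rotation as Rn
def wcal(s):  # s = pos+rpy -> world->cam R,t
    c=dict(optics.calibration("wrist")); H=np.eye(4); H[:3,:3]=Rn.from_euler("xyz",s[3:]).as_matrix(); H[:3,3]=s[:3]
    W=np.linalg.inv(H@c["hand_eye"]); c["R"],c["t"]=W[:3,:3],W[:3,3]; return c
def use_wrist(s):
    c=wcal(s); o=optics.calibration
    class O:
        calibration=staticmethod(lambda n:c if n=="wrist" else o(n)); snapshot=optics.snapshot
    globals()["optics"]=O
E
python3 - <<'E'
import h; from h import *
use_wrist(np.load("s1.npy")); b0=np.load("b.npy")
k=lambda L:np.array(L)*.7-.15
P=np.array([[-.225,-.078,.015],[-.225,.202,.015],[0,.067,.015],[0,.057,.015],[0,-.057,.015],[0,-.067,.015]])
uv=k([[523,321],[193,371],[289,48],[299,46],[467,15],[481,12]])
b,e=fit("wrist",P,uv,b0); print("board",b,e); print((proj("wrist",place(b,P))-uv).round(1).tolist())
C=np.array([[.06,-.046,.071],[-.06,-.046,.071],[-.06,.046,.071],[.06,.046,.071]])
uc=k([[476,120],[470,305],[338,305],[329,120]])
g,e=fit("wrist",C,uc,[.6,-.09,1.55]); print("carton",g,e)
for B in(b,b0):
  r=inv(B,g); print(r[:2]*1e3,np.degrees(r[2]))
np.save("b1.npy",b)
E
```

```text
board [0.58471581 0.02902839 1.71677716] 2.722330120933634
[[1.4, -1.8], [-0.7, -1.2], [-0.0, 0.1], [2.7, -0.3], [-1.8, 1.0], [-1.5, 1.3]]
carton [ 0.59705055 -0.09416813  1.56088611] 1.21464182681882
[-123.68041673    5.71697605] -8.93189964060003
[-124.61644617    5.73653445] -8.981532385124808
```

Emit:
{"op": "send_rows", "data": {
  "moves": [
    [[-0.03,-0.001,0],[0,0,0],0.3],
    [[-0.06,-0.001,0.01],[0,0,0],0.3],
    [[-0.06,-0.001,0.04],[0,0,0],0.3],
    [[-0.06,-0.001,0.08],[0,0,0],0.3],
    [[-0.06,-0.001,0.12],[0,0,0],0.3],
    [[-0.06,-0.001,0.15],[0,0,0],0.3],
    [[-0.06,-0.001,0.175],[0,0,0],0.3],
    [[-0.06,-0.001,0.189],[0,0,0],0.3]
  ]
}}

```text
clock: 2.6
tcp_pos: [0.5929, -0.1935, 0.2137]
eef_rot: [-3.139, -0.001, 1.552]
contact_force: [0.4, 0.6, 0.8]
opening: 0.698
```

Run:
```python
from h import *
import cv2
s=sense(); print(s["tcp_pos"],s["eef_rot"],s["opening"],s["contact_force"])
im=optics.snapshot("scene")[:,:,::-1][150:290,170:390]; cv2.imwrite("pics/s1.png",cv2.resize(im,None,fx=3.6,fy=3.6,interpolation=cv2.INTER_CUBIC))
```

```text
[ 0.59293655 -0.19354608  0.21368743] [-3.13872761e+00 -1.15195223e-03  1.55174659e+00] 0.698333930397226 [0.42902728 0.61410394 0.77729672]
```

View pics/s1.png

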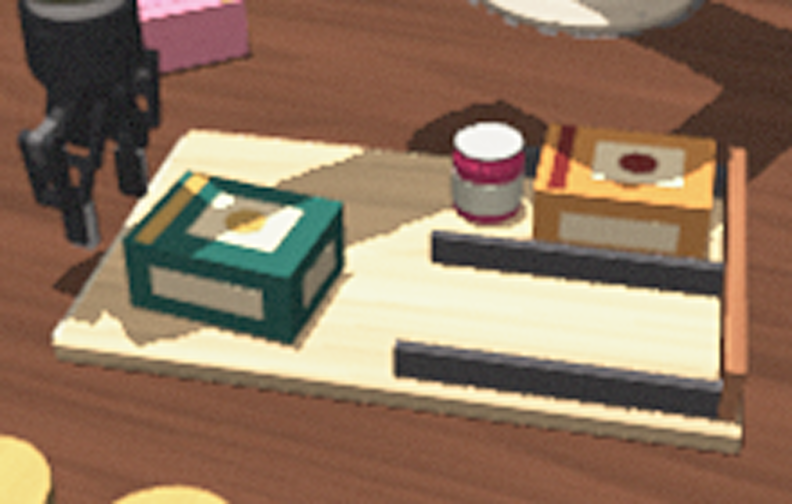

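The fingers are down behind the carton's rear face, with a gap and nothing touched. The tips sit above rail height but below the carton's top. I'll creep into contact.

Emit:
{"op": "send_rows", "data": {
  "moves": [
    [[0.004,0.001,0],[0,0,0],0.3],
    [[0.008,0.002,0],[0,0,0],0.3],
    [[0.012,0.002,0],[0,0,0],0.3],
    [[0.016,0.002,0],[0,0,0],0.3],
    [[0.02,0.002,0],[0,0,0],0.3],
    [[0.022,0.002,0],[0,0,0],0.3],
    [[0.022,0.002,0],[0,0,0],0.3],
    [[0.022,0.002,0],[0,0,0],0.3]
  ]
}}

```text
clock: 3.45
tcp_pos: [0.5966, -0.1703, 0.2157]
eef_rot: [3.142, 0.0, 1.554]
contact_force: [-1.8, -0.1, 0.4]
opening: 0.701
```

```bash
cat > plan.py <<'E'
from h import *
b=np.array([.5846,.0295,1.717])
def shift(cur,tgt):
    c,s=np.cos(cur[2]),np.sin(cur[2]); d=tgt[:2]-cur[:2]
    return np.round([1e3*(c*d[0]+s*d[1]),1e3*(s*d[0]-c*d[1]),-np.degrees(tgt[2]-cur[2])],1)
def tcp_for(q,off=.071): # board carton pose -> world TCP pose
    q=np.array(q); yaw=q[2]; p=q[:2]-off*np.array([np.cos(yaw),np.sin(yaw)])
    w=place(b,[*p,0])[0]; return np.array([w[0],w[1],b[2]+yaw])
E
python3 - <<'E'
from plan import *
cur=np.array([.5968,-.170,1.5545])
a=np.radians(-8.9)
for i in range(0,17):
    f=i/12; s=.063*f
    th=a*(1-min(f,1)); R=-.063/a
    y=.0055-R*(np.cos(th)-np.cos(a)) if False else .0055 - (R*(np.cos(th)-np.cos(a)))
    print(i,-123+1e3*s, round(y*1e3,1), shift(cur,tcp_for([-.123+s,y,th])))
E
```

```text
0 -123.0 5.5 [ 6.  -0.5 -0.4]
1 -117.75 4.7 [11.3  0.4 -1.2]
2 -112.5 4.0 [16.6  1.1 -1.9]
3 -107.25 3.4 [22.   1.8 -2.6]
4 -102.0 2.8 [27.3  2.5 -3.4]
5 -96.75 2.3 [32.6  3.1 -4.1]
6 -91.5 1.8 [37.9  3.6 -4.9]
7 -86.25 1.5 [43.3  4.  -5.6]
8 -81.0 1.2 [48.6  4.4 -6.3]
9 -75.75 0.9 [53.9  4.7 -7.1]
10 -70.5 0.8 [59.2  4.9 -7.8]
11 -65.25 0.7 [64.6  5.  -8.6]
12 -60.0 0.6 [69.9  5.1 -9.3]
13 -54.750000000000014 0.6 [75.1  4.3 -9.3]
14 -49.499999999999986 0.6 [80.3  3.4 -9.3]
15 -44.25 0.6 [85.4  2.6 -9.3]
16 -39.000000000000014 0.6 [90.6  1.7 -9.3]
```

Emit:
{"op": "send_rows", "data": {
  "moves": [
    [[0.004,-0.0003,0],[0,0,-0.2],0.3],
    [[0.008,0,0],[0,0,-0.6],0.3],
    [[0.0125,0.0006,0],[0,0,-1.3],0.3],
    [[0.017,0.0011,0],[0,0,-1.9],0.3],
    [[0.022,0.0018,0],[0,0,-2.6],0.3],
    [[0.027,0.0025,0],[0,0,-3.4],0.3],
    [[0.0325,0.0031,0],[0,0,-4.1],0.3],
    [[0.0325,0.0031,0],[0,0,-4.1],0.3]
  ]
}}

```text
clock: 4.25
tcp_pos: [0.6003, -0.137, 0.2157]
eef_rot: [-3.142, -0.0, 1.627]
contact_force: [0.2, -0.1, -0.5]
opening: 0.702
```

Run:
```python
from plan import *
import cv2
s=sense(); print(s["tcp_pos"],s["eef_rot"],s["contact_force"])
im=optics.snapshot("wrist"); cv2.imwrite("pics/w2.png",cv2.resize(im[:,:,::-1],(800,600),interpolation=cv2.INTER_CUBIC))
im=optics.snapshot("top"); cv2.imwrite("pics/top2.png",im[:,:,::-1])
np.save("s2.npy",np.r_[s["tcp_pos"],s["eef_rot"]])
```

```text
[ 0.60033171 -0.13699766  0.21571275] [-3.14151091e+00 -3.01832188e-04  1.62655435e+00] [ 0.16284887 -0.13200049 -0.52459535]
```

View pics/w2.png

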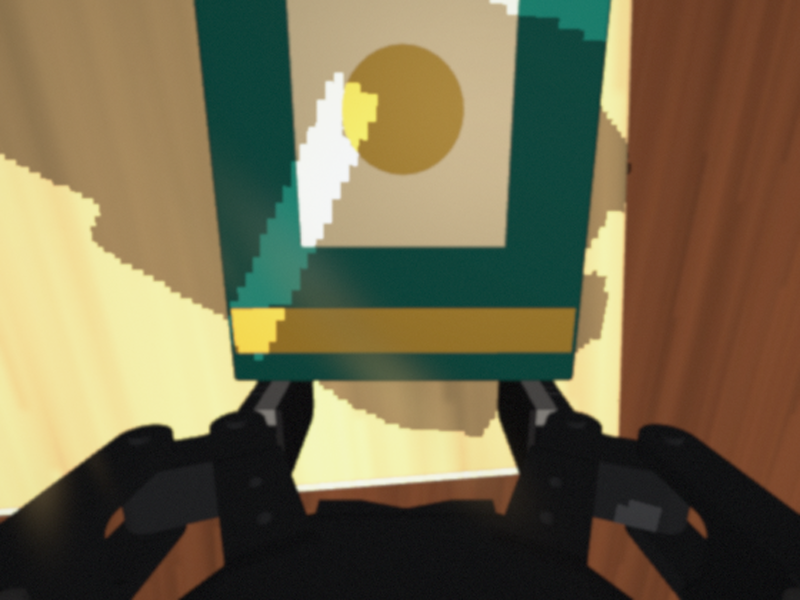

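```bash
cat > rear.py <<'E'
import h; from plan import *
def rear(s,L):
    h.use_wrist(s); w=[h.unproj("wrist",np.array(q)*.7-.15,.071) for q in L]
    d=w[0]-w[1]; print("width",np.linalg.norm(d)*1e3)
    yaw=np.arctan2(d[1],d[0])+np.pi/2  # first = left in image = +y board side
    yaw=np.arctan2(-(w[1]-w[0])[0]*-1, 1) if False else np.arctan2(d[1],d[0])-np.pi/2
    m=(w[0]+w[1])/2; g=[*(m[:2]+.06*np.array([np.cos(yaw),np.sin(yaw)])),yaw]
    off=(np.array(g[:2])-s[:2])@[np.cos(yaw),np.sin(yaw)]
    r=h.inv(b,g); print("board pose",r[:2]*1e3,np.degrees(r[2]),"off",off*1e3)
E
python3 - <<'E'
from rear import *
rear(np.load("s2.npy"),[[235,380],[573,379]])
E
```

```text
width 91.27598629834493
board pose [-95.52900973   2.32138712] -364.9876163725613 off 71.7673737282961
```

The carton is flush on both fingers at board (-95.5, 2.3) mm with yaw -5.0°, which is as planned. I'll continue the arc.

Run:
```python
from plan import *
cur=np.array([.6003,-.137,1.6265])
for x,y,t in [(-90,1.8,-4.2),(-84,1.4,-3.3),(-78,1.1,-2.4),(-72,.9,-1.6),(-66,.7,-.8),(-60,.6,-.2),(-54,.6,0),(-48,.5,0)]:
    print(shift(cur,tcp_for([x/1e3,y/1e3,np.radians(t)],.0718)))
```

```text
[ 5.5  1.2 -1. ]
[11.6  2.2 -1.9]
[17.6  3.  -2.8]
[23.7  3.7 -3.6]
[29.7  4.4 -4.4]
[35.8  4.7 -5. ]
[41.8  4.4 -5.2]
[47.8  3.9 -5.2]
```

Emit:
{"op": "send_rows", "data": {
  "moves": [
    [[0.0055,0.0008,0],[0,0,-0.9],0.3],
    [[0.0115,0.0018,0],[0,0,-1.9],0.3],
    [[0.0175,0.0027,0],[0,0,-2.8],0.3],
    [[0.0235,0.0035,0],[0,0,-3.6],0.3],
    [[0.0295,0.0041,0],[0,0,-4.4],0.3],
    [[0.0355,0.0045,0],[0,0,-5.0],0.3],
    [[0.04,0.0044,0],[0,0,-5.2],0.3],
    [[0.04,0.0044,0],[0,0,-5.2],0.3]
  ]
}}

```text
clock: 5.15
tcp_pos: [0.6024, -0.0969, 0.2157]
eef_rot: [-3.141, -0.0, 1.717]
contact_force: [0.4, -0.3, -0.2]
opening: 0.7
```

Run:
```python
from plan import *
import cv2
s=sense(); print(s["tcp_pos"],s["eef_rot"],s["contact_force"])
np.save("s3.npy",np.r_[s["tcp_pos"],s["eef_rot"]])
w=cv2.resize(optics.snapshot("wrist")[:,:,::-1],(800,600),interpolation=cv2.INTER_CUBIC)[290:440,150:680]
t=cv2.resize(optics.snapshot("top")[168:263,203:335,::-1],None,fx=4,fy=4,interpolation=cv2.INTER_CUBIC)
o=np.zeros((150+380,530,3),np.uint8); o[:150]=w; o[150:,:528]=t; cv2.imwrite("pics/w3.png",o)
```

```text
[ 0.60240563 -0.09688784  0.21565977] [-3.14140259e+00 -4.65151891e-04  1.71678760e+00] [ 0.35422471 -0.34020902 -0.22843023]
```

View pics/w3.png

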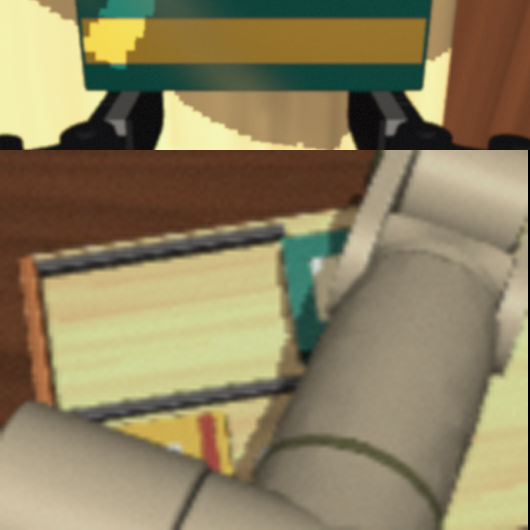

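Run:
```python
from rear import *
rear(np.load("s3.npy"),[[235,380],[572,380]])
q=lambda u,v:np.array([203+(u-1.5)/4,168+(v-150-1.5)/4])
def bd(p): return (h.inv(b,[p[0],p[1],0])[:2]*1e3).round(1)
for n,u,z in[("carton front far",(282,238),.071),("front near",(303,360),.071),("far rail mouth (0,-67)",(281,227),.039),("far rail mouth (0,-57)",(284,240),.039),("near rail at x~30 y57",(270,381),.039),("far rail inner at x~150",(80,267),.039)]:
    print(n,bd(h.unproj("top",q(*u),z)))
cur=np.array([.6024,-.0969,1.7168])
for x in(-40,0,40): print(shift(cur,tcp_for([x/1e3,0,0],.0718)))
```

```text
width 90.99779354685006
board pose [-56.0050661    0.86711504] -359.99852711509527 off 71.62836557384992
carton front far [  4.2 -46.8]
front near [ 2.2 52. ]
far rail mouth (0,-67) [  3.5 -64.2]
far rail mouth (0,-57) [  2.7 -53.2]
near rail at x~30 y57 [30.3 58.5]
far rail inner at x~150 [166.9 -56. ]
[15.8  0.8 -0. ]
[55.8  0.8 -0. ]
[95.8  0.8 -0. ]
```

Two views agree: yaw is 0° and the carton is 1–2 mm off centre, against ±11 mm of clearance. Now I'll push straight in.

Emit:
{"op": "send_rows", "data": {
  "moves": [
    [[0.006,0,0],[0,0,0],0.3],
    [[0.013,0.0003,0],[0,0,0],0.3],
    [[0.02,0.0005,0],[0,0,0],0.3],
    [[0.027,0.0007,0],[0,0,0],0.3],
    [[0.034,0.001,0],[0,0,0],0.3],
    [[0.041,0.001,0],[0,0,0],0.3],
    [[0.048,0.001,0],[0,0,0],0.3],
    [[0.055,0.001,0],[0,0,0],0.3]
  ]
}}

```text
clock: 6.05
tcp_pos: [0.5954, -0.0425, 0.2157]
eef_rot: [-3.142, -0.0, 1.716]
contact_force: [1.1, -1.0, -1.0]
opening: 0.699
```

Emit:
{"op": "send_rows", "data": {
  "moves": [
    [[0.007,0,0],[0,0,0],0.3],
    [[0.014,0,0],[0,0,0],0.3],
    [[0.021,0,0],[0,0,0],0.3],
    [[0.028,0,0],[0,0,0],0.3],
    [[0.034,0,0],[0,0,0],0.3],
    [[0.04,0,0],[0,0,0],0.3],
    [[0.045,0,0],[0,0,0],0.3],
    [[0.045,0,0],[0,0,0],0.3]
  ]
}}

```text
clock: 6.85
tcp_pos: [0.5889, 0.0021, 0.2158]
eef_rot: [3.141, -0.0, 1.717]
contact_force: [0.3, 0.1, 0.2]
opening: 0.702
```

Run:
```python
from plan import *
import cv2
s=sense(); print(s["tcp_pos"],s["eef_rot"],s["contact_force"])
np.save("s4.npy",np.r_[s["tcp_pos"],s["eef_rot"]])
print("tcp in board",inv(b,[*s["tcp_pos"][:2],s["eef_rot"][2]]))
w=cv2.resize(optics.snapshot("wrist")[:,:,::-1],(800,600),interpolation=cv2.INTER_CUBIC); cv2.imwrite("pics/w4.png",w)
```

```text
[0.58890037 0.00208297 0.21578118] [ 3.14148881e+00 -1.96670755e-04  1.71659107e+00] [0.34631109 0.07684193 0.22506526]
tcp in board [-0.02775102 -0.00026029 -0.00040893]
```

View pics/w4.png

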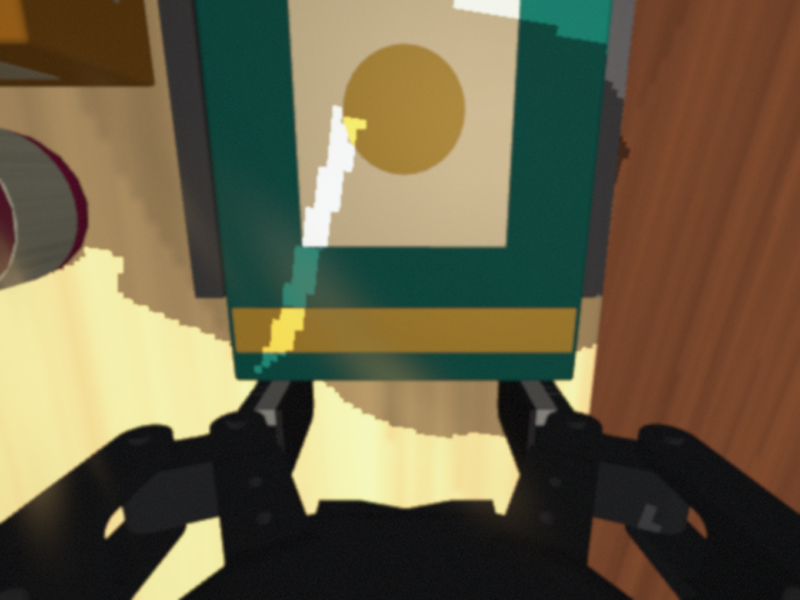

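Emit:
{"op": "send_rows", "data": {
  "moves": [
    [[0.006,0,0],[0,0,0],0.3],
    [[0.013,-0.0003,0],[0,0,0],0.3],
    [[0.02,-0.0006,0],[0,0,0],0.3],
    [[0.027,-0.0008,0],[0,0,0],0.3],
    [[0.034,-0.001,0],[0,0,0],0.3],
    [[0.041,-0.001,0],[0,0,0],0.3],
    [[0.048,-0.001,0],[0,0,0],0.3],
    [[0.053,-0.001,0],[0,0,0],0.3]
  ]
}}

```text
clock: 7.7
tcp_pos: [0.5802, 0.0544, 0.2158]
eef_rot: [3.141, 0.0, 1.716]
contact_force: [-0.3, -3.0, 0.8]
opening: 0.699
```

Emit:
{"op": "send_rows", "data": {
  "moves": [
    [[0.006,0,0],[0,0,0],0.3],
    [[0.012,0,0],[0,0,0],0.3],
    [[0.018,0,0],[0,0,0],0.3],
    [[0.023,0,0],[0,0,0],0.3],
    [[0.027,0,0],[0,0,0],0.3],
    [[0.031,0,0],[0,0,0],0.3],
    [[0.034,0,0],[0,0,0],0.3],
    [[0.034,0,0],[0,0,0],0.3]
  ]
}}

```text
clock: 8.5
tcp_pos: [0.5752, 0.0879, 0.2155]
eef_rot: [-3.141, -0.001, 1.716]
contact_force: [1.0, -0.1, 0.4]
opening: 0.702
```

Run:
```python
from plan import *
import cv2
s=sense(); print(s["tcp_pos"],s["eef_rot"],s["contact_force"])
print("tcp in board",inv(b,[*s["tcp_pos"][:2],s["eef_rot"][2]]))
w=cv2.resize(optics.snapshot("wrist")[:,:,::-1],(800,600),interpolation=cv2.INTER_CUBIC); cv2.imwrite("pics/w5.png",w)
```

```text
[0.57523366 0.08785749 0.21553043] [-3.14119231e+00 -5.63982107e-04  1.71626486e+00] [ 1.04318953 -0.09185348  0.35962207]
tcp in board [ 0.05909941  0.00076469 -0.00073514]
```

View pics/w5.png

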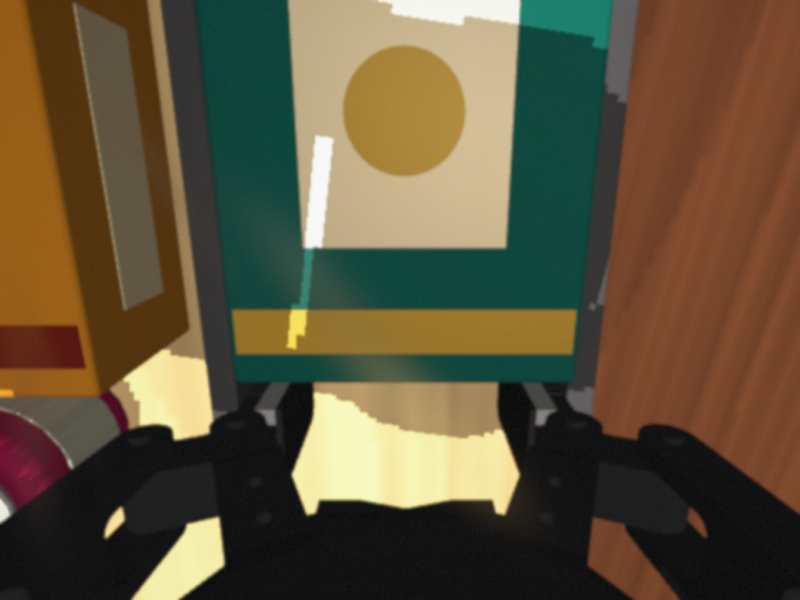

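It is still centred between the rails with about 9 mm to go. I'll creep home and watch the force.

Emit:
{"op": "send_rows", "data": {
  "moves": [
    [[0.001,0,0],[0,0,0],0.3],
    [[0.002,0,0],[0,0,0],0.3],
    [[0.003,0,0],[0,0,0],0.3],
    [[0.004,0,0],[0,0,0],0.3],
    [[0.005,0,0],[0,0,0],0.3],
    [[0.006,0,0],[0,0,0],0.3],
    [[0.007,0,0],[0,0,0],0.3],
    [[0.007,0,0],[0,0,0],0.3]
  ]
}}

```text
clock: 9.35
tcp_pos: [0.5744, 0.0945, 0.2157]
eef_rot: [3.141, -0.0, 1.716]
contact_force: [-0.5, -0.4, 0.1]
opening: 0.698
```

Emit:
{"op": "send_rows", "data": {
  "moves": [
    [[0.0003,0,0],[0,0,0],0.3],
    [[0.0006,0,0],[0,0,0],0.3],
    [[0.0009,0,0],[0,0,0],0.3],
    [[0.0012,0,0],[0,0,0],0.3],
    [[0.0014,0,0],[0,0,0],0.3],
    [[0.0016,0,0],[0,0,0],0.3],
    [[0.0018,0,0],[0,0,0],0.3],
    [[0.002,0,0],[0,0,0],0.3]
  ]
}}

```text
clock: 10.15
tcp_pos: [0.5742, 0.0961, 0.2158]
eef_rot: [3.141, 0.001, 1.716]
contact_force: [0.1, -3.8, 1.1]
opening: 0.698
```

Emit:
{"op": "send_rows", "data": {
  "moves": [
    [[0.0003,0,0],[0,0,0],0.3],
    [[0.0006,0,0],[0,0,0],0.3],
    [[0.0009,0,0],[0,0,0],0.3],
    [[0.0012,0,0],[0,0,0],0.3],
    [[0.0014,0,0],[0,0,0],0.3],
    [[0.0016,0,0],[0,0,0],0.3],
    [[0.0018,0,0],[0,0,0],0.3],
    [[0.002,0,0],[0,0,0],0.3]
  ]
}}

```text
clock: 10.95
tcp_pos: [0.5743, 0.0968, 0.216]
eef_rot: [3.141, 0.004, 1.717]
contact_force: [2.1, -13.8, 0.8]
opening: 0.698
```

The reading has stalled at 14 N against the stop, so the carton is home. I'll back straight off, then rise.

Emit:
{"op": "send_rows", "data": {
  "moves": [
    [[-0.005,0,0],[0,0,0],0.3],
    [[-0.015,0,0],[0,0,0],0.3],
    [[-0.03,0,0],[0,0,0],0.3],
    [[-0.05,0,0],[0,0,0],0.3],
    [[-0.07,0,-0.02],[0,0,0],0.3],
    [[-0.08,0,-0.06],[0,0,0],0.3],
    [[-0.08,0,-0.1],[0,0,0],0.3],
    [[-0.08,0,-0.1],[0,0,0],0.3]
  ]
}}

```text
clock: 11.75
tcp_pos: [0.5861, 0.0179, 0.3211]
eef_rot: [3.132, 0.003, 1.715]
contact_force: [0.3, -0.7, -0.1]
opening: 0.698
```

Emit:
{"op": "send_rows", "data": {
  "moves": [
    [[-0.03,0,-0.03],[0,0,0],0.3],
    [[-0.06,0,-0.06],[0,0,0],0.3],
    [[-0.1,0,-0.09],[0,0,0],0.3],
    [[-0.14,0,-0.1],[0,0,0],0.3],
    [[-0.18,0,-0.1],[0,0,0],0.3],
    [[-0.2,0,-0.1],[0,0,0],0.3],
    [[-0.2,0,-0.1],[0,0,0],0.3],
    [[-0.2,0,-0.1],[0,0,0],0.3]
  ]
}}

```text
clock: 12.55
tcp_pos: [0.6142, -0.1791, 0.415]
eef_rot: [-3.141, -0.001, 1.715]
contact_force: [-0.4, 0.4, 0.6]
opening: 0.7
```

Run:
```python
from h import *
import cv2
s=sense(); print(s["tcp_pos"],s["contact_force"])
t=cv2.resize(optics.snapshot("top")[175:260,203:293,::-1],None,fx=4,fy=4,interpolation=cv2.INTER_CUBIC)
c=cv2.resize(optics.snapshot("scene")[170:275,260:390,::-1],None,fx=3.2,fy=3.2,interpolation=cv2.INTER_CUBIC)
o=np.zeros((340,360+c.shape[1],3),np.uint8); o[:,:360]=t; o[:c.shape[0],360:]=c; cv2.imwrite("pics/f.png",o)
```

```text
[ 0.61419966 -0.17906282  0.41496114] [-0.38912093  0.37737438  0.58354864]
```

View pics/f.png

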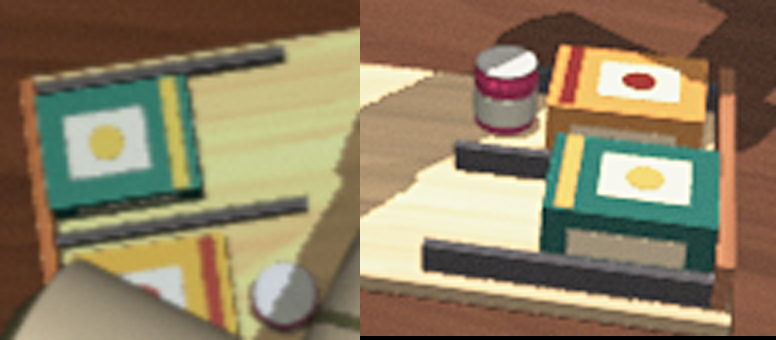

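The top view shows the carton's front face against the stop at (40,150), square in the lane with a clear gap to the near rail. The tin and yellow carton are in their places and the arm is clear, so I'll hand it in.

```bash
python3 -c "
from h import *
q=lambda u,v:[203+(u-1.5)/4,175+(v-1.5)/4]
C=np.array([[.06,-.046,.071],[-.06,-.046,.071],[-.06,.046,.071],[.06,.046,.071]])
g,e=fit('top',C,np.array([q(36,95),q(187,75),q(203,188),q(52,209)]),[.56,.17,1.7])
r=inv(np.array([.5846,.0295,1.717]),g);print(r[:2]*1e3,np.degrees(r[2]),e)
print(ticket.sign_off())"
```

```text
[138.55244208  -1.43811425] -0.3600448798916223 0.5219826019425113
the job is handed in; nothing more can be done
None
```

The green carton is home against the wooden stop, and the job was handed in at about 12.7 s of the 64 s allowed. I pushed its rear face with two part-open fingers, tips kept above rail height, along an arc that straightened it before the mouth. Then I pushed it straight down the lane and backed away.

- **Seating:** the push stalled against the stop at about 14 N. A final fit from the top camera puts the carton at board x = 138.6, y = -1.4 mm, yaw -0.4°. Fully home is x = 140, so the 1.4 mm difference is within camera accuracy (about 2 mm).
- **Rails:** in the views taken down the lane the carton stayed about 2 mm or less off centre, against 11 mm of clearance each side. The force stayed under 4 N until the stop.
- **Other goods:** in the final view the pink tin and yellow carton show no visible change. The yellow carton is partly hidden by the arm there, and I did not measure either. The jars, mug and tray are outside that view. The arm passed well above the goods near its path.
- **Disagreements:** the estimates of where the lane's centre line lies differed by 1–2 mm between cameras, well inside the clearance. No check failed.

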